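# Open the vial heater to its stop and load a sample

### The arm

A 7-joint arm with a two-finger parallel gripper is mounted at the origin on the work surface. World frame = base frame: x ahead of the robot, y to its left, z up, the work surface at z = 0. Lengths are in m, angles in degrees, forces in N, time in s.
With the tool pointing down it reaches from about 0.425 to 0.875 m from the base axis. Payload 4.7 kg.
Tool frame: the origin (TCP) lies between the finger pads; the fingertips stand env.tip_reach ahead of it and the grasp point (between the pads) lies 2 mm behind it (env.tip_reach is the distance from the TCP to the fingertips, in m); z points along the fingers, y is the line along which they close (so a half turn about z gives the same grasp; the last joint's range is limited). The gripper opens to 87 mm and grips with 3 to 60 N. Pads are 19 mm wide; open, the fingers measure 117 mm over their backs; the gripper's body (75 mm by 190 mm) begins 51 mm behind the grasp point.
Start: joints at [-64.567, 18.392, -4.016, 83.108, 1.295, 78.541, -3.26], TCP at [0.271, 0.591, 0.24] pointing down, gripper open.
Joint ranges: [-163.93, 163.93], [-17.29, 119.83], [-79.2, 71.16], [3.27, 140.29], [-89.18, 269.18], [5.43, 117.66], [-154.24, 154.24]. Speed limits (degrees/s): [147.25, 147.25, 180, 180, 180, 180, 180].

### API

Orientations are given as [roll, pitch, yaw] about the fixed x, y, z axes, in that order (R = Rz(yaw) Ry(pitch) Rx(roll)).
In Python, from cell import env, read_camera gives the robot as it stands. The module is installed in compiled form; this text tells all that it offers.
- The arm moves only by the shell command python3 -m handwheel 'ROWS' [FORCE]. ROWS is rows parted by semicolons, their numbers by spaces, 1 to 8 of them, each of 5 numbers: dx, dy, dz in m, then a turn about the tool's z in degrees, then the finger opening in m; each row is the pose to reach, as a shift and turn from the pose commanded when the command began, along the tool's axes at that moment; what a row does not reach only later rows make up. A row lasts 1/12 s, in which the tool goes at most 0.0417 m and 7.16 degrees, less where a joint would pass 70% of its speed; a pose out of reach is approached as far as the arm can. The fingers move at their own pace and stop on an object; FORCE is the grip in N (left out, the last holds). Time passes only in rows, so rows that do not move let the fingers close. It prints the time, the measured TCP pose, the force, the opening and the grip force at its end.
- env.get_obs(): the state, without advancing time (a new reading comes with each control period).
- read_camera(name): name is "scene" or "top" or "wrist"; returns a dict with "color" (420x560x3 uint8, blue, green, red), "fx", "fy", "cx", "cy" (pixels), "world_from_camera" (4x4, takes a point from camera to world coordinates). Camera axes: x right, y down, z forward; pixel columns grow to the right and rows downward; lengths in m; the calibration is good to about 2 mm. The wrist camera is an equidistant fisheye: a pixel r from the principal point sees the ray r / f radians off the axis. A picture is of the moment at which its call begins. There is no depth.
- env.sign_off(): hands the job in; it is judged then, once.
The state is a dict: "time_s": time; "qpos": joint angles; "joint_velocities": joint speeds; "effort": joint torques, N m; "tool_pos": TCP position; "tool_rot": TCP orientation; "force": force on the tool from outside, world axes, zero at the start; "wrist_torque": the same for the moment, N m; "grip_width": finger opening in m; "grasp_force": force on a finger pad.
Only numpy, scipy, OpenCV 4.12 (cv2) and the standard library are available. Lean on these libraries where they do the work, as an engineer would, in place of code of your own. Each camera call takes 0.05 s, during which the arm holds its last target. There are 200 camera calls.

### The job

Swing the clear cover of the vial heater all the way back until it rests on its rubber stop, without forcing it against the stop. Then take the teal-capped sample vial from the blue rack and set it gently, fully home, in the empty middle well; leave the cover open on its stop for the next vials, and leave everything else as it stands.

Things in the scene. Friction and masses are not known exactly. Their poses are not given: they have to be found in the camera images.
- cover (a joint): Hinge angle of the heater's clear cover (rad): 0 = shut, grows as it swings up and back, away from the heater's front. The hinge is stiff: the cover stays where it is left, and may start ajar. Swinging it takes 3 to 4 N across the bar near shut, about 1 N past upright. It meets its stop somewhere from 1.6 to 1.95 rad, as its buffers are set: find it by feel.
- heater: Dry-block vial heater, cream case 275 x 210 mm, deck 100 mm high, teal trim; fixed. Origin on the bench under the middle well; x points from its front (sloping panel, robot side) to its back, y along the row of wells. The cover, when open, stands over x above +50 mm, so beside it close the gripper along heater y.
- hinge (a point): Middle of the cover's hinge axis (fixed to the heater), 112 mm above the bench, 71 mm behind the well row. Axes as the heater; the hinge axis runs along y.
- bar (a point): Middle of the cover's teal round grip bar (moves and turns with the cover): 12 mm thick, 130 mm long along y, 38 mm in front of the cover's front wall, its two posts 55 mm either side. Shut, it lies 159 mm in front of the hinge axis and 18 mm above it. The bar can turn between finger pads that stay pointing down.
- stop: The cover's stop: steel strip on the rear deck with two black rubber buffers, 16 mm wide, on which the cover's back wall comes to rest 45 mm from the hinge. Origin on the deck under the strip; the buffers are screwed 5 to 15 mm up, differently each time. Pushing 5 N at the bar puts about 15 N on them; 1 mm further at the bar adds about 7 N.
- well (a point): Centre of the mouth of the empty middle well, at the top face of the aluminium block (104 mm above the bench). Round well 26.5 mm wide, 38 mm deep, chamfered. Its neighbours along y, 56 mm away, hold vials that stand 37 mm out of the block.
- vial: The sample vial to load: amber glass, 24 mm diameter, 75 mm tall with its teal cap (top 18 mm), 35 to 70 g. Origin at the centre of its bottom; z up its axis. It stands in one of the three places of the rack.
- rack: Blue plastic vial rack, 176 x 50 x 40 mm, fixed; three places in a row along its x, 56 mm apart, each 27 mm wide, 25 mm deep (vials stand 50 mm out of it). Origin at the centre of its underside.
- loaded_a: Black-capped vial (same size) already in the heater's well at heater y -56 mm. Origin at its bottom centre.
- loaded_b: Black-capped vial (same size) already in the heater's well at heater y +56 mm. Origin at its bottom centre.
- spare_a: White-capped vial (same size) in the rack. Origin at its bottom centre.
- spare_b: White-capped vial (same size) in the rack. Origin at its bottom centre.
- bottle_a: White plastic reagent bottle, 48 mm diameter, 95 mm tall, on the bench. Origin at its bottom centre.
- bottle_b: White plastic reagent bottle, 48 mm diameter, 95 mm tall, on the bench. Origin at its bottom centre.
- beaker: Glass beaker, 68 mm diameter, 85 mm tall, on the bench. Origin at its bottom centre.
- jar_l: Amber screw jar with a black cap, 60 mm diameter, 85 mm tall, on the bench. Origin at its bottom centre.

How it is judged:
By the outcome, as a careful person would: the job done as asked, in the order asked, and still so for the second after the job is handed in, with the robot touching nothing.
It also fails if it takes over 72 s, if anything falls off the work surface, if the arm or the gripper's body presses on something with over 40 N, if the wrist force passes 120 N, or if a joint passes its speed limit or range.

## Working session

There is one attempt and no reset: what is moved stays moved. The work goes in short steps, Python scripts to look and compute and a shell command to move; the robot and the scene stay as the last step left them, time stands still between calls to the robot, and variables do not carry over. Pictures are saved under pics/ and viewed, at most 10 in all, crops included, and the job is handed in when it is done.

```bash
mkdir -p pics; python3 - <<'E'
from cell import env, read_camera
import cv2,numpy as np
o=env.get_obs();print({k:np.round(v,3) for k,v in o.items()},env.tip_reach)
for n in("scene","top","wrist"):
    c=read_camera(n);cv2.imwrite(f"pics/{n}0.png",c["color"]);print(n,c["fx"],c["fy"],c["cx"],c["cy"],np.round(c["world_from_camera"],3).tolist())
E
```

```text
{'time_s': np.float64(0.0), 'qpos': array([-64.567,  18.438,  -4.016,  83.175,   1.296,  78.54 ,  -3.26 ]), 'joint_velocities': array([ 0.089, -0.017, -0.   , -0.05 , -0.035,  0.002, -0.049]), 'effort': array([ 0.0000e+00, -4.9129e+01, -4.0400e-01, -3.1253e+01, -6.4000e-02,
        4.4000e-02,  0.0000e+00]), 'tool_pos': array([0.271, 0.59 , 0.238]), 'tool_rot': array([-1.79893e+02,  6.00000e-03,  1.55377e+02]), 'force': array([ 1.689, -0.179,  0.099]), 'wrist_torque': array([-0.011, -0.006, -0.015]), 'grasp_force': np.float64(0.0), 'grip_width': np.float64(0.087)} 0.017
scene 410.04180251409366 410.04180251409366 276.1339541455602 208.66274734381227 [[0.744, 0.447, -0.497, 1.093], [0.668, -0.509, 0.543, -0.689], [-0.01, -0.736, -0.677, 0.868], [0.0, 0.0, 0.0, 1.0]]
top 388.9860588515822 388.9860588515822 279.27075634388024 202.76977114329134 [[-0.018, -0.988, 0.155, 0.342], [-1.0, 0.017, -0.01, -0.054], [0.007, -0.155, -0.988, 1.145], [0.0, 0.0, 0.0, 1.0]]
wrist 325.19226210127806 325.19226210127806 279.97888966854543 208.6819200395759 [[0.417, 0.87, 0.262, 0.199], [0.909, -0.398, -0.122, 0.624], [-0.002, 0.289, -0.957, 0.383], [0.0, 0.0, 0.0, 1.0]]
```

View pics/scene0.png

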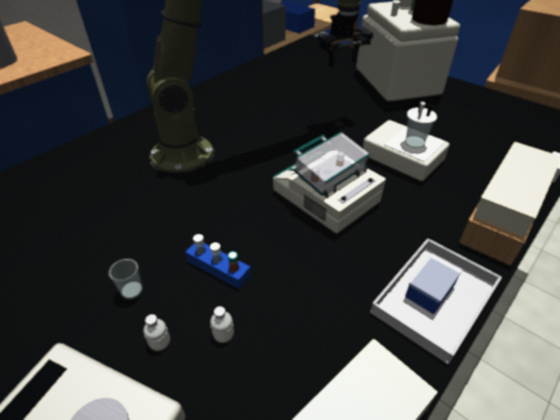

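View pics/top0.png

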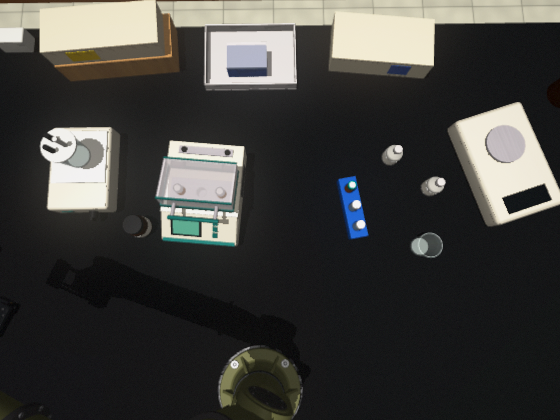

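The scene view shows the heater near (330,180) with its cover ajar and the rack at (218,263). In the top view the heater is at (203,195), the teal vial at (351,186) and the jar at (136,226). I'll enlarge the details.

```bash
python3 - <<'E'
import cv2,numpy as np
t=cv2.imread("pics/top0.png");s=cv2.imread("pics/scene0.png")
def c(i,x,y,w,h,W,H): return cv2.resize(i[y:y+h,x:x+w],(W,H),interpolation=cv2.INTER_CUBIC)
a=c(t,150,135,100,120,500,600); b=c(s,265,125,125,106,300,254)
d=c(t,325,165,60,69,300,346)
cv2.imwrite("pics/c1.png",np.hstack([a,np.vstack([b,d])]))
E
```

```text
(no output)
```

View pics/c1.png

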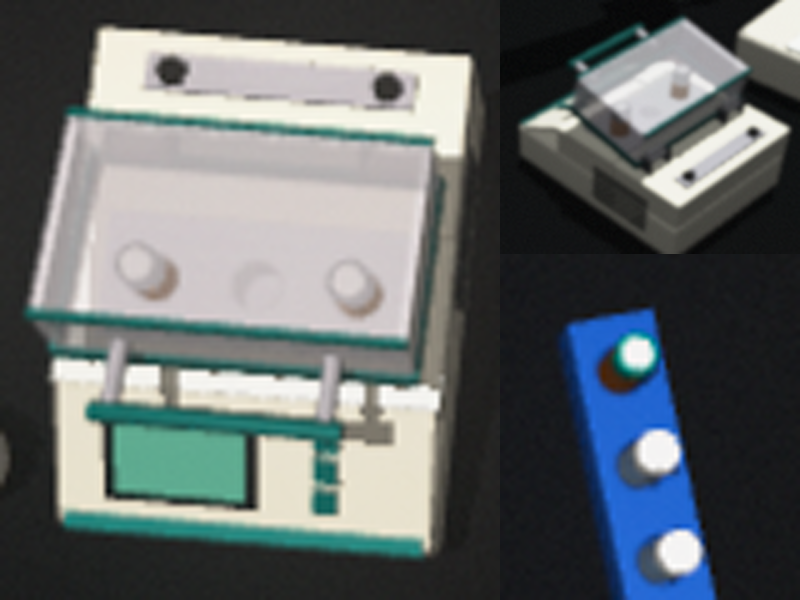

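The crops show the cover ajar. In the top image the bar ends are at (168,217) and (218,221), the rear deck corners at (170.5,140.6) and (244,146.4), and the well at (202,192). The caps are at (352,184.5), (356,204.5) and (360.6,224.6).

```bash
cat > h.py <<'E'
from cell import env, read_camera
import numpy as np,cv2
def ray(c,u,v):
    T=c["world_from_camera"]; d=np.array([(u-c["cx"])/c["fx"],(v-c["cy"])/c["fy"],1.]); return T[:3,3],T[:3,:3]@d
def atz(c,u,v,z):
    o,d=ray(c,u,v); return o+d*(z-o[2])/d[2]
def tri(r1,r2):
    A=np.array([r1[1],-r2[1]]).T; s=np.linalg.lstsq(A,r2[0]-r1[0],rcond=None)[0]
    p,q=r1[0]+s[0]*r1[1],r2[0]+s[1]*r2[1]; return (p+q)/2,np.linalg.norm(p-q)
def proj(c,p):
    q=np.linalg.inv(c["world_from_camera"])@np.append(p,1); return q[0]/q[2]*c["fx"]+c["cx"],q[1]/q[2]*c["fy"]+c["cy"]
E
python3 - <<'E'
from h import *
np.set_printoptions(precision=4,suppress=True)
t=read_camera("top");s=read_camera("scene")
P=dict(rl=(170.2,140.6,.1),rr=(244.4,146.4,.1),bufl=(184.4,149,.112),bufr=(227.4,152.4,.112),well=(202,192,.104),capA=(176.6,186.4,.141),capB=(219.6,191,.141),teal=(352,184.5,.09),w1=(356.2,204.5,.09),w2=(360.6,224.6,.09))
for k,(u,v,z) in P.items(): print(k,atz(t,u,v,z))
print("teal scene",atz(s,233,256,.09))
a,b=(168,217.2),(218,220.8); c,d=(295.4,151.7),(326.3,137.5)
print("bar",tri(ray(t,*a),ray(s,*d)),tri(ray(t,*b),ray(s,*c)))
print(tri(ray(t,*b),ray(s,*d)),tri(ray(t,*a),ray(s,*c)))
E
```

```text
rl [0.686  0.2358 0.1   ]
rr [0.666  0.0295 0.1   ]
bufl [0.6575 0.193  0.112 ]
bufr [0.646  0.0752 0.112 ]
well [0.5382 0.1448 0.104 ]
capA [0.5473 0.2045 0.141 ]
capB [0.5332 0.0917 0.141 ]
teal [ 0.555 -0.267  0.09 ]
w1 [ 0.4988 -0.2759  0.09  ]
w2 [ 0.4433 -0.2853  0.09  ]
teal scene [ 0.5585 -0.2665  0.09  ]
bar (array([0.4679, 0.2241, 0.1579]), np.float64(0.01041183289507901)) (array([0.4537, 0.0936, 0.1668]), np.float64(0.005545415111409314))
(array([0.4856, 0.1191, 0.2091]), np.float64(0.10091178494269121)) (array([0.4373, 0.1891, 0.1289]), np.float64(0.09529281798749441))
```

```bash
python3 -m handwheel '-.235 -.21 -.03 50 .05;-.235 -.21 -.03 50 .05;-.235 -.21 -.03 50 .05;-.235 -.21 -.03 50 .05;-.235 -.21 -.03 50 .05;-.235 -.21 -.03 50 .05;-.235 -.21 -.03 50 .05;-.235 -.21 -.03 50 .05'
cat >> h.py <<'E'
def delta(p,yaw):
    o=env.get_obs(); y=np.radians(o["tool_rot"][2]); d=np.array(p)-o["tool_pos"]
    print("tool delta",np.round([d[0]*np.cos(y)+d[1]*np.sin(y),d[0]*np.sin(y)-d[1]*np.cos(y),-d[2]],4),"turn",round((o["tool_rot"][2]-yaw+180)%360-180,2))
E
python3 -c "
from h import *
delta([.461,.159,.26],84.2)"
```

```text
time_s: 0.92
tool_pos: [0.3992, 0.2973, 0.2703]
tool_rot: [179.9, 0.0, 104.8]
force: [-0.1, 0.2, 0.9]
grip_width: 0.0514
grasp_force: 0.0
tool delta [-0.1494  0.0245  0.0103] turn 20.58
```

```bash
python3 -m handwheel '-.15 .024 .01 20.6 .05;-.15 .024 .01 20.6 .05;-.15 .024 .01 20.6 .05;-.15 .024 .01 20.6 .05;-.15 .024 .01 20.6 .05;-.15 .024 .01 20.6 .05;-.15 .024 .01 20.6 .05'
python3 - <<'E'
from h import *
c=read_camera("wrist");cv2.imwrite("pics/w1.png",c["color"]);print(np.round(c["world_from_camera"],4).tolist())
E
```

```text
time_s: 1.5
tool_pos: [0.4595, 0.1647, 0.2596]
tool_rot: [-180.0, -0.0, 84.8]
force: [0.3, 0.9, 0.2]
grip_width: 0.0505
grasp_force: 0.0
[[0.9959, -0.0862, -0.0256, 0.4667], [-0.0899, -0.9537, -0.2872, 0.2441], [0.0003, 0.2883, -0.9575, 0.4045], [0.0, 0.0, 0.0, 1.0]]
```

View pics/w1.png

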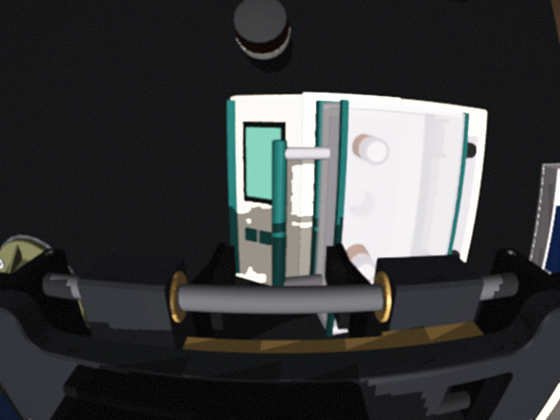

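The wrist view shows the bar upright at column 279, from (279,142) down past row 280. The fingers straddle it, the well is near (360,203), and a cap is at (374,150).

```bash
cat >> h.py <<'E'
def wz(c,u,v,z):
    d=np.array([u-c["cx"],v-c["cy"]]); r=np.hypot(*d); a=r/c["fx"]
    k=np.array([*(d/r*np.sin(a)),np.cos(a)]); T=c["world_from_camera"]; k=T[:3,:3]@k
    return T[:3,3]+k*(z-T[2,3])/k[2]
E
python3 - <<'E'
from h import *
np.set_printoptions(precision=4,suppress=True)
c=read_camera("wrist"); t=read_camera("top")
for n,u,v,z in [("barend",279.5,142,.162),("bar",279.3,200,.162),("bar2",279,270,.162),("post",307,153,.162),("well",360,203,.104),("cap",375,149,.141),("trimL",233,100,.08),("deckTopL",303,94,.1),("backL",486,108,.1)]:
    print(n,[wz(c,u,v,z+e) for e in (-.01,0,.01)][0:3:1])
print("top bar ends",[[atz(t,*p,z) for z in(.15,.16,.17)] for p in((168,217.2),(218,220.8))])
print(env.get_obs()["tool_pos"])
E
```

```text
barend [array([0.4641, 0.2226, 0.152 ]), array([0.4642, 0.2235, 0.162 ]), array([0.4643, 0.2244, 0.172 ])]
bar [array([0.4598, 0.1762, 0.152 ]), array([0.4601, 0.1789, 0.162 ]), array([0.4603, 0.1817, 0.172 ])]
bar2 [array([0.4539, 0.1134, 0.152 ]), array([0.4544, 0.1186, 0.162 ]), array([0.4549, 0.1238, 0.172 ])]
post [array([0.4847, 0.2122, 0.152 ]), array([0.484 , 0.2135, 0.162 ]), array([0.4833, 0.2148, 0.172 ])]
well [array([0.5394, 0.1503, 0.094 ]), array([0.5371, 0.1533, 0.104 ]), array([0.5347, 0.1564, 0.114 ])]
cap [array([0.5458, 0.209 , 0.131 ]), array([0.5429, 0.2103, 0.141 ]), array([0.54  , 0.2116, 0.151 ])]
trimL [array([0.4202, 0.2635, 0.07  ]), array([0.4216, 0.263 , 0.08  ]), array([0.4229, 0.2624, 0.09  ])]
deckTopL [array([0.49  , 0.2617, 0.09  ]), array([0.4892, 0.2612, 0.1   ]), array([0.4885, 0.2607, 0.11  ])]
backL [array([0.6932, 0.2451, 0.09  ]), array([0.686 , 0.2451, 0.1   ]), array([0.6788, 0.2451, 0.11  ])]
top bar ends [[array([0.4652, 0.2224, 0.15  ]), array([0.4639, 0.2197, 0.16  ]), array([0.4627, 0.2169, 0.17  ])], [array([0.4537, 0.0941, 0.15  ]), array([0.4525, 0.0926, 0.16  ]), array([0.4514, 0.0911, 0.17  ])]]
[0.4593 0.1655 0.2596]
```

```bash
python3 -m handwheel '-.005 0 0 0 .03;-.005 0 .04 0 .03;-.005 0 .07 0 .03;-.005 0 .085 0 .03;-.005 0 .097 0 .03;-.005 0 .097 0 .03' 
python3 -m handwheel '0 0 0 0 .0;0 0 0 0 .0;0 0 0 0 .0;0 0 0 0 .0;0 0 0 0 .0' 15; python3 -c "
from h import *
o=env.get_obs();print(o['force'],o['tool_pos'])
c=read_camera('wrist');cv2.imwrite('pics/w2.png',c['color'])"
```

```text
time_s: 2.15
tool_pos: [0.4574, 0.1584, 0.1598]
tool_rot: [-179.8, 0.2, 84.8]
force: [-0.7, 0.2, 0.1]
grip_width: 0.0306
grasp_force: 0.0
time_s: 2.57
tool_pos: [0.4579, 0.1595, 0.1631]
tool_rot: [-179.8, -0.0, 84.8]
force: [-5.1, 0.7, 2.4]
grip_width: 0.0113
grasp_force: 15.0
[-5.0848461   0.74405353  2.35819589] [0.45789167 0.159488   0.16305751]
```

View pics/w2.png

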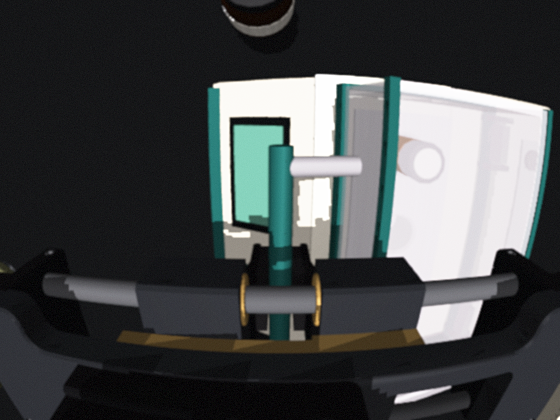

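The pads hold the bar at (281,300), width 11.3 mm, clear of the posts. I'll start the arc.

```bash
python3 -m handwheel '0 .0038 -.0105 0 0;0 .0084 -.0207 0 0;0 .0136 -.0306 0 0;0 .0195 -.040 0 0;0 .0261 -.0491 0 0;0 .0333 -.0576 0 0;0 .0333 -.0576 0 0;0 .0333 -.0576 0 0'
```

```text
time_s: 3.28
tool_pos: [0.491, 0.1562, 0.2231]
tool_rot: [-179.8, -0.0, 84.8]
force: [-11.4, -0.8, 10.2]
grip_width: 0.0113
grasp_force: 15.0
```

```bash
python3 -m handwheel '0 -.0022 -.002 0 0;0 -.0022 -.002 0 0;0 -.0022 -.002 0 0;0 -.0022 -.002 0 0'
```

```text
time_s: 3.62
tool_pos: [0.4909, 0.1562, 0.2232]
tool_rot: [179.9, -0.1, 84.8]
force: [-2.4, 1.3, 2.7]
grip_width: 0.0116
grasp_force: 15.0
```

```bash
python3 -m handwheel '0 .0088 -.0103 0 0;0 .0193 -.0195 0 0;0 .0305 -.028 0 0;0 .0424 -.0353 0 0;0 .055 -.0416 0 0;0 .068 -.0468 0 0;0 .0814 -.0507 0 0;0 .0814 -.0507 0 0'; python3 -m handwheel '0 0 0 0 0;0 0 0 0 0'
```

```text
time_s: 4.28
tool_pos: [0.5741, 0.1479, 0.2744]
tool_rot: [179.8, 0.0, 84.7]
force: [-1.0, -0.7, 5.3]
grip_width: 0.0115
grasp_force: 15.0
time_s: 4.45
tool_pos: [0.5728, 0.148, 0.2741]
tool_rot: [179.8, -0.0, 84.7]
force: [0.3, -0.5, 4.4]
grip_width: 0.0116
grasp_force: 15.0
```

```bash
python3 -m handwheel '0 .0129 -.0036 0 0;0 .0268 -.0052 0 0;0 .0408 -.0055 0 0;0 .0492 -.0052 0 0;0 .0492 -.0052 0 0;0 .0492 -.0052 0 0;0 .0492 -.0052 0 0'; cat > feel.py <<'E'
# exit 1 when the world-x push-back exceeds the limit (argument, N)
import sys
from h import *
f=np.mean([env.get_obs()["force"] for _ in range(1)],axis=0)
print(np.round(f,2),env.get_obs()["tool_pos"].round(4)); sys.exit(f[0]<-float(sys.argv[1]))
E
python3 feel.py 3
```

```text
time_s: 5.03
tool_pos: [0.6205, 0.1433, 0.2777]
tool_rot: [180.0, 0.1, 84.7]
force: [0.8, -2.4, -0.6]
grip_width: 0.0114
grasp_force: 15.0
[ 0.85 -2.37 -0.59] [0.6205 0.1433 0.2777]False
```

```bash
H="python3 -m handwheel"; 
python3 -m handwheel '0 .003 .0003 0 0;0 .006 .0006 0 0;0 .008 .0009 0 0;0 .008 .0009 0 0' | tail -0; python3 feel.py 3 &&
python3 -m handwheel '0 .0015 .0002 0 0;0 .0015 .0002 0 0' | tail -0; python3 feel.py 3 &&
python3 -m handwheel '0 .0015 .0002 0 0;0 .0015 .0002 0 0' >/dev/null && python3 feel.py 3 &&
python3 -m handwheel '0 .0015 .0002 0 0;0 .0015 .0002 0 0' >/dev/null && python3 feel.py 3 &&
python3 -m handwheel '0 .0015 .0003 0 0;0 .0015 .0003 0 0' >/dev/null && python3 feel.py 3 &&
python3 -m handwheel '0 .0015 .0003 0 0;0 .0015 .0003 0 0' >/dev/null && python3 feel.py 3 &&
python3 -m handwheel '0 .0015 .0003 0 0;0 .0015 .0003 0 0' >/dev/null && python3 feel.py 3 &&
python3 -m handwheel '0 .0015 .0003 0 0;0 .0015 .0003 0 0' >/dev/null && python3 feel.py 3 &&
python3 -m handwheel '0 .0015 .0003 0 0;0 .0015 .0003 0 0' >/dev/null && python3 feel.py 3
```

```text
[-1.09 -3.68  0.19] [0.6282 0.1426 0.2769]
[-1.09 -3.68  0.19] [0.6282 0.1426 0.2769]Exception ignored on flushing sys.stdout:
BrokenPipeError: [Errno 32] Broken pipe
False
False
```

```bash
sed -i 's/sys.exit(\(.*\))$/sys.exit(int(\1))/' feel.py
python3 -m handwheel '-.0005 .0015 .0002 0 0;-.0005 .0015 .0002 0 0' >/dev/null ; python3 feel.py 3 &&
python3 -m handwheel '-.0002 .0015 .0002 0 0;-.0002 .0015 .0002 0 0' >/dev/null && python3 feel.py 3 &&
python3 -m handwheel '-.0002 .0015 .0002 0 0;-.0002 .0015 .0002 0 0' >/dev/null && python3 feel.py 3 &&
python3 -m handwheel '0 .0015 .0003 0 0;0 .0015 .0003 0 0' >/dev/null && python3 feel.py 3 &&
python3 -m handwheel '0 .0015 .0003 0 0;0 .0015 .0003 0 0' >/dev/null && python3 feel.py 3 &&
python3 -m handwheel '0 .0015 .0003 0 0;0 .0015 .0003 0 0' >/dev/null && python3 feel.py 3 &&
python3 -m handwheel '0 .0015 .0003 0 0;0 .0015 .0003 0 0' >/dev/null && python3 feel.py 3 &&
python3 -m handwheel '0 .0015 .0003 0 0;0 .0015 .0003 0 0' >/dev/null && python3 feel.py 3
```

```text
[-1.92 -3.53  1.13] [0.6298 0.1425 0.2768]
[-2.11 -2.14 -0.33] [0.6314 0.1423 0.2766]
[-2.44 -1.5  -0.45] [0.633  0.1421 0.2764]
[-1.4  -3.01 -0.  ] [0.6346 0.142  0.2762]
[-1.25 -2.92  0.26] [0.6361 0.1419 0.276 ]
[-2.02 -2.65 -0.18] [0.6377 0.1417 0.2758]
[-1.58 -3.19 -0.23] [0.6392 0.1416 0.2755]
[-0.41 -3.27  0.69] [0.6407 0.1414 0.2752]
```

```bash

python3 -m handwheel '-.0005 .0015 .0003 0 0;-.0005 .0015 .0003 0 0' >/dev/null ; python3 feel.py 3 &&
python3 -m handwheel '-.0003 .0015 .0003 0 0;-.0003 .0015 .0003 0 0' >/dev/null && python3 feel.py 3 &&
python3 -m handwheel '0 .0015 .0003 0 0;0 .0015 .0003 0 0' >/dev/null && python3 feel.py 3 &&
python3 -m handwheel '0 .0015 .0003 0 0;0 .0015 .0003 0 0' >/dev/null && python3 feel.py 3 &&
python3 -m handwheel '0 .0015 .0004 0 0;0 .0015 .0004 0 0' >/dev/null && python3 feel.py 3 &&
python3 -m handwheel '0 .0015 .0004 0 0;0 .0015 .0004 0 0' >/dev/null && python3 feel.py 3 &&
python3 -m handwheel '0 .0015 .0004 0 0;0 .0015 .0004 0 0' >/dev/null && python3 feel.py 3 &&
python3 -m handwheel '0 .0015 .0004 0 0;0 .0015 .0004 0 0' >/dev/null && python3 feel.py 3 &&
python3 -m handwheel '0 .0015 .0004 0 0;0 .0015 .0004 0 0' >/dev/null && python3 feel.py 3 &&
python3 -m handwheel '0 .0015 .0005 0 0;0 .0015 .0005 0 0' >/dev/null && python3 feel.py 3
```

```text
[-1.15 -2.24  1.18] [0.6421 0.1412 0.2749]
[-1.25  0.03  0.53] [0.6435 0.1411 0.2746]
[-0.42 -0.92  0.6 ] [0.645  0.1409 0.2742]
[-1.    0.99  1.4 ] [0.6464 0.1408 0.2738]
[-1.33  0.11  0.56] [0.648  0.1406 0.2735]
[-0.36  0.89  0.83] [0.6495 0.1404 0.2731]
[-0.28  1.8   1.27] [0.651  0.1402 0.2727]
[-0.14  2.61  0.84] [0.6524 0.14   0.2722]
[-0.8   3.5   0.85] [0.6539 0.1398 0.2718]
[-0.57  3.88  0.89] [0.6554 0.1396 0.2713]
```

```bash

python3 -m handwheel '.0006 .0015 .0004 0 0;.0006 .0015 .0004 0 0' >/dev/null ; python3 feel.py 3 &&
python3 -m handwheel '.0003 .0015 .0004 0 0;.0003 .0015 .0004 0 0' >/dev/null && python3 feel.py 3 &&
python3 -m handwheel '.0001 .0015 .0004 0 0;.0001 .0015 .0004 0 0' >/dev/null && python3 feel.py 3 &&
python3 -m handwheel '.0001 .0015 .0005 0 0;.0001 .0015 .0005 0 0' >/dev/null && python3 feel.py 3 &&
python3 -m handwheel '.0001 .0015 .0005 0 0;.0001 .0015 .0005 0 0' >/dev/null && python3 feel.py 3 &&
python3 -m handwheel '.0001 .0015 .0005 0 0;.0001 .0015 .0005 0 0' >/dev/null && python3 feel.py 3 &&
python3 -m handwheel '.0001 .0015 .0005 0 0;.0001 .0015 .0005 0 0' >/dev/null && python3 feel.py 3 &&
python3 -m handwheel '.0001 .0015 .0005 0 0;.0001 .0015 .0005 0 0' >/dev/null && python3 feel.py 3 &&
python3 -m handwheel '.0001 .0015 .0006 0 0;.0001 .0015 .0006 0 0' >/dev/null && python3 feel.py 3 &&
python3 -m handwheel '.0001 .0015 .0006 0 0;.0001 .0015 .0006 0 0' >/dev/null && python3 feel.py 3; python3 -c "
from cell import env;print(env.get_obs()['time_s'])"
```

```text
[-0.45  2.61  0.82] [0.657  0.1395 0.2709]
[-0.58  1.71  0.02] [0.6584 0.1394 0.2703]
[-0.    1.77 -1.02] [0.6599 0.1392 0.2699]
[-0.87  0.44 -0.73] [0.6615 0.139  0.2694]
[-0.4  -0.8   0.12] [0.6629 0.1389 0.2689]
[-1.86 -1.22 -0.43] [0.6644 0.1388 0.2684]
[-2.69 -2.37 -0.44] [0.6657 0.1387 0.268 ]
[-4.58 -2.99 -0.01] [0.6669 0.1386 0.2676]
9.7
```

```bash
python3 -m handwheel '0 -.0005 -.0002 0 0;0 -.0005 -.0002 0 0;0 -.0005 -.0002 0 0' ;python3 feel.py 3; python3 -m handwheel '0 0 0 0 .03;0 0 0 0 .03;0 0 0 0 .03;0 0 0 0 .03';
```

```text
time_s: 9.95
tool_pos: [0.6668, 0.1386, 0.2676]
tool_rot: [-180.0, 0.1, 84.7]
force: [-2.4, -3.7, -1.0]
grip_width: 0.0113
grasp_force: 15.0
[-2.42 -3.67 -1.01] [0.6668 0.1386 0.2676]
time_s: 10.28
tool_pos: [0.6673, 0.141, 0.2684]
tool_rot: [179.9, -0.1, 84.9]
force: [-1.0, -1.0, 1.0]
grip_width: 0.0273
grasp_force: 0.0
```

```bash
python3 -m handwheel '0 0 -.02 0 .03;0 0 -.05 0 .03;0 0 -.09 0 .03;0 0 -.11 0 .03;0 0 -.11 -6 .05;0 0 -.11 -12 .05' >/dev/null; python3 -c "
from h import *
c=read_camera('scene');cv2.imwrite('pics/s1.png',cv2.resize(c['color'][105:245,250:410],(800,600)[:2],interpolation=2))
print(env.get_obs()['tool_pos'],env.get_obs()['qpos']); delta([.556,-.267,.30],180)"
```

```text
[0.66734432 0.14042689 0.37935942] [-29.64369852  21.94944657  23.18038998  64.46098477  -8.54642314
  94.96723192  -1.37105309]
tool delta [-0.3897 -0.1628  0.0794] turn -82.61
```

View pics/s1.png

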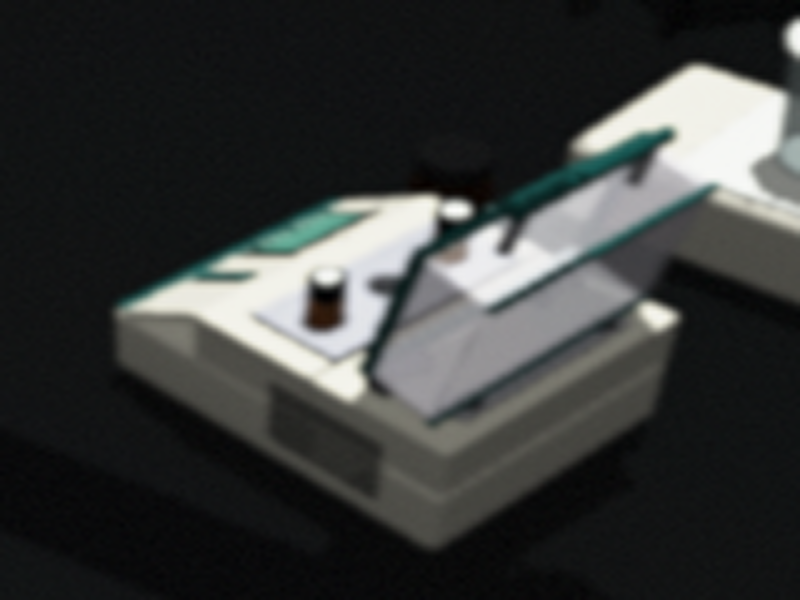

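The cover lies back on its stop (bar at crop (600,165)). The heater wells are uncovered. Next I'll go to the rack.

```bash
python3 -m handwheel '-.26 -.108 .03 -50 .05;-.26 -.108 .03 -50 .05;-.26 -.108 .03 -50 .05;-.26 -.108 .03 -50 .05;-.26 -.108 .03 -50 .05;-.26 -.108 .03 -50 .05;-.26 -.108 .03 -50 .05;-.26 -.108 .03 -50 .05'; python3 -c "
from h import *
delta([.556,-.267,.25],180)"
```

```text
time_s: 11.5
tool_pos: [0.5869, -0.1416, 0.348]
tool_rot: [-179.8, 0.1, 146.2]
force: [-0.4, -1.6, -0.5]
grip_width: 0.0501
grasp_force: 0.0
tool delta [-0.0441 -0.1214  0.098 ] turn -33.77
```

```bash
python3 -m handwheel '-.044 -.121 .098 -33.8 .045;-.044 -.121 .098 -33.8 .045;-.044 -.121 .098 -33.8 .045;-.044 -.121 .098 -33.8 .045;-.044 -.121 .098 -33.8 .045;-.044 -.121 .098 -33.8 .045;-.044 -.121 .098 -33.8 .045;-.044 -.121 .098 -33.8 .045'; python3 - <<'E'
from h import *
c=read_camera("wrist");im=c["color"];cv2.imwrite("pics/w3.png",im);print(env.get_obs()["qpos"].round(1))
hsv=cv2.cvtColor(im,cv2.COLOR_BGR2HSV);m=cv2.inRange(hsv,(75,80,60),(95,255,255));n,l,s,ce=cv2.connectedComponentsWithStats(m)
for i in range(1,n):
    if s[i,4]>40: print(s[i],ce[i])
E
```

```text
time_s: 12.17
tool_pos: [0.5622, -0.2549, 0.2507]
tool_rot: [180.0, 0.1, -179.5]
force: [-0.2, 1.0, -0.3]
grip_width: 0.0454
grasp_force: 0.0
[  1.2  14.6  25.1  88.2  -6.3  78.6 117.4]
[533  66  27  17 166] [546.40963855  73.69879518]
[263  73  23  55 511] [274.91976517  99.54207436]
[259 175  23  25 185] [270.62702703 184.48648649]
[535 231  25  35 207] [547.78743961 247.09661836]
```

View pics/w3.png

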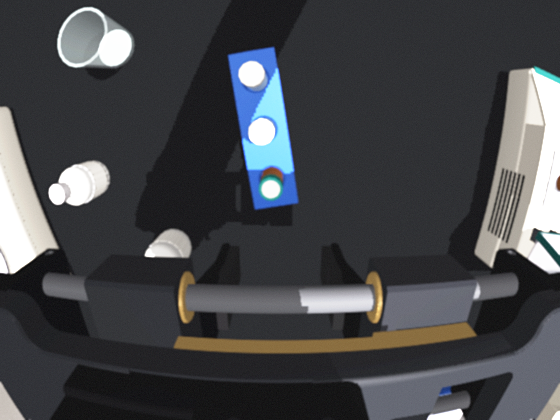

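The wrist view puts the teal cap top at (270.5,188), with the white caps at (262,131) and (252,75). There is a bottle at about (172,245), close to where the left finger comes down.

```bash
python3 - <<'E'
from h import *
np.set_printoptions(precision=4,suppress=True)
c=read_camera("wrist");t=read_camera("top")
for n,u,v,z in [("teal",270.5,188,.09),("w1",262,131,.09),("w2",252.5,74,.09),("bottle",172,240,.09),("bottlecap",153,252,.095)]: print(n,wz(c,u,v,z))
for u,v in ((393,154),(397,149),(433,186)): print(atz(t,u,v,.05),atz(t,u,v,.095))
E
```

```text
teal [ 0.5547 -0.2638  0.09  ]
w1 [ 0.4999 -0.272   0.09  ]
w2 [ 0.446  -0.2812  0.09  ]
bottle [ 0.6112 -0.3681  0.09  ]
bottlecap [ 0.6239 -0.39    0.095 ]
[ 0.6517 -0.399   0.05  ] [ 0.6389 -0.3848  0.095 ]
[ 0.6666 -0.4116  0.05  ] [ 0.6532 -0.3969  0.095 ]
[ 0.5548 -0.5083  0.05  ] [ 0.5461 -0.4896  0.095 ]
```

```bash
python3 -c "
from h import *
delta([.555,-.265,.073],180)"
```

```text
tool delta [ 0.007  -0.0097  0.1778] turn 0.63
```

```bash
python3 -m handwheel '.007 -.01 .04 0 .045;.007 -.01 .08 0 .045;.007 -.01 .1 0 .045;.007 -.01 .1 0 .045;.007 -.01 .1 0 .045'>/dev/null;  python3 -c "
from h import *
delta([.555,-.265,.073],180)"
```

```text
tool delta [-0.0011  0.0007  0.0767] turn 0.61
```

```bash
python3 -m handwheel '-.001 .001 .03 0 .045;-.001 .001 .055 0 .045;-.001 .001 .07 0 .045;-.001 .001 .077 0 .045;-.001 .001 .077 0 .045;-.001 .001 .077 0 .045'; python3 -m handwheel '0 0 0 0 0;0 0 0 0 0;0 0 0 0 0;0 0 0 0 0;0 0 0 0 0' 12
```

```text
time_s: 13.23
tool_pos: [0.5563, -0.2661, 0.075]
tool_rot: [-179.9, 0.2, -179.4]
force: [0.2, -0.4, 0.0]
grip_width: 0.0451
grasp_force: 0.0
time_s: 13.65
tool_pos: [0.5552, -0.2658, 0.0735]
tool_rot: [-180.0, 0.1, -179.4]
force: [0.5, 0.7, 2.5]
grip_width: 0.0235
grasp_force: 11.9
```

```bash
python3 -m handwheel '0 0 -.01 0 0;0 0 -.03 0 0;0 0 -.05 0 0;0 0 -.08 0 0;0 0 -.11 0 0;0 0 -.15 0 0;0 0 -.18 0 0;0 0 -.18 0 0'; python3 - <<'E'
from h import *
delta([.5395,.149,.27],174.5)
for n in ("wrist","top"):
    c=read_camera(n);cv2.imwrite(f"pics/{n}4.png",c["color"])
print(proj(c,env.get_obs()["tool_pos"]+[0,0,.0165]))
a=cv2.imread("pics/wrist4.png")[230:400,150:410];b=cv2.imread("pics/top4.png")
u,v=map(int,proj(c,env.get_obs()["tool_pos"]));b=b[v-30:v+30,u-40:u+40]
cv2.imwrite("pics/c4.png",np.vstack([cv2.resize(a,(459,300)),cv2.copyMakeBorder(cv2.resize(b,(400,300)),0,0,0,59,0)]));print(u,v)
E
```

```text
time_s: 14.32
tool_pos: [0.5576, -0.2676, 0.2614]
tool_rot: [-179.8, 0.7, -179.4]
force: [0.7, 0.5, -0.5]
grip_width: 0.0241
grasp_force: 11.9
tool delta [ 0.0141  0.4167 -0.0086] turn 6.05
(np.float64(366.67217087700567), np.float64(168.5631282558984))
365 170
```

View pics/c4.png

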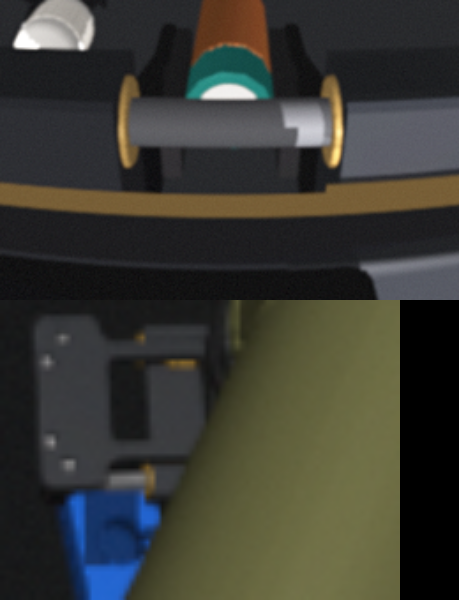

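The wrist crop shows the vial upright in the pads. The teal/amber edge is at full-image (281.4,256.6) and the near edge of the cap's white top at (280.3,278.7). I'll work out the offset in the grip.

```bash
python3 - <<'E'
from h import *
c=read_camera("wrist");o=env.get_obs();p=o["tool_pos"]
a=wz(c,281.4,256.6,p[2]-.0015);b=wz(c,280.3,278.7,p[2]+.0165)
print("edge rel TCP (x_t=-x)",(a-p)*1e3,(b-p)*1e3, o["tool_rot"],p)
delta([.5395,.149,.27],174.5)
E
```

```text
edge rel TCP (x_t=-x) [-8.68739895  0.34405146 -1.5       ] [-6.02400568 -0.17109016 16.5       ] [ 1.79982266e+02  3.99472481e-03 -1.79432237e+02] [ 0.55451291 -0.26554359  0.25292958]
tool delta [ 0.0109  0.4147 -0.0171] turn 6.07
```

```bash
python3 - <<'E'
from h import *
from scipy.optimize import least_squares as L
P=np.array([(.4909,.2232),(.5728,.2741),(.6205,.2777),(.633,.2764),(.6407,.2752),(.648,.2735),(.6554,.2713),(.6629,.2689)])
r=L(lambda c:np.hypot((P[:,0]-c[0])/.9955,P[:,1]-c[1])-.16,[.61,.117]);print(r.x,r.fun*1e3)
t=cv2.imread("pics/top4.png");s=read_camera("scene")["color"]
I=cv2.INTER_CUBIC
a=cv2.resize(t[165:225,160:240],(800,600)[:2],interpolation=I)[0:600,0:800]
a=cv2.resize(t[170:210,165:235],(700,400)[:2],interpolation=I)
b=cv2.resize(s[150:190,295:365],(350,200),interpolation=I)
cv2.imwrite("pics/c5.png",np.vstack([a,np.hstack([b,np.zeros((200,350,3),np.uint8)])]))
E
```

```text
[0.61047494 0.11802358] [-0.34474025  0.59922516 -0.00633826 -0.01541802  0.08203979 -0.01935434
 -0.21824211 -0.19704302]
```

View pics/c5.png

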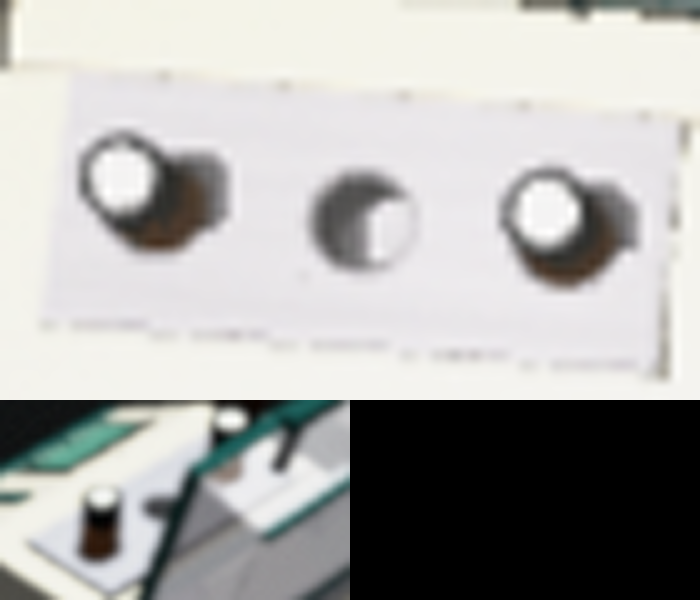

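The top crop shows the well at full-image (200.95,191.55), with the cap tops at (176.85,187.35) and (219.15,190.85).

```bash
python3 - <<'E'
from h import *
t=read_camera("top")
for u,v,z in ((200.95,191.55,.104),(176.85,187.35,.141),(219.15,190.85,.141)): print(atz(t,u,v,z))
for v in((352,184.5),): print(atz(t,*v,.09))
E
```

```text
[0.53952919 0.14770033 0.104     ]
[0.54477501 0.20381639 0.141     ]
[0.53357239 0.09290095 0.141     ]
[ 0.55504079 -0.2670365   0.09      ]
```

```bash
python3 -m handwheel '.013 .035 -.017 1 0;.013 .07 -.017 2 0;.013 .105 -.017 3 0;.013 .14 -.017 4 0;.013 .175 -.017 5 0;.013 .21 -.017 6 0;.013 .245 -.017 6 0;.013 .28 -.017 6 0'>/dev/null; python3 -c "
from h import *
delta([.5377,.149,.27],174.2)"
```

```text
tool delta [ 0.0127  0.1325 -0.0018] turn 0.38
```

```bash
python3 -m handwheel '.013 .03 0 0 0;.013 .06 0 0 0;.013 .09 0 0 0;.013 .115 0 0 0;.013 .13 0 0 0;.013 .1325 0 0 0;.013 .1325 0 0 0;.013 .1325 0 0 0'>/dev/null; python3 -m handwheel '0 0 .03 0 0;0 0 .06 0 0;0 0 .08 0 0;0 0 .085 0 0;0 0 .085 0 0;0 0 .085 0 0';python3 -c "
from h import *
delta([.5377,.149,.1625],174.2);print(env.get_obs()['force'])"
```

```text
time_s: 16.4
tool_pos: [0.5393, 0.1462, 0.186]
tool_rot: [180.0, 0.1, 174.5]
force: [0.8, 0.4, 0.4]
grip_width: 0.0234
grasp_force: 11.9
tool delta [0.0019 0.0027 0.0235] turn 0.26
[0.79423392 0.42506455 0.44932541]
```

```bash
python3 -m handwheel '.002 .0027 .005 0 0;.002 .0027 .012 0 0;.002 .0027 .016 0 0;.002 .0027 .018 0 0;.002 .0027 .018 0 0;.002 .0027 .018 0 0' >/dev/null; python3 feel.py 50;  python3 -m handwheel '0 0 .002 0 0;0 0 .004 0 0;0 0 .006 0 0;0 0 .006 0 0'>/dev/null; python3 feel.py 50; python3 -m handwheel '0 0 .001 0 0;0 0 .002 0 0;0 0 .002 0 0'>/dev/null; python3 feel.py 50
```

```text
[ 0.64 -0.18  0.18] [0.5369 0.1502 0.1669]
[ 0.7   0.27 -1.22] [0.5367 0.1502 0.1604]
[ 0.29  0.19 -0.16] [0.5368 0.1502 0.1587]
```

```bash
python3 -m handwheel '0 0 .001 0 0;0 0 .002 0 0;0 0 .002 0 0'>/dev/null; python3 feel.py 50;python3 -m handwheel '0 0 .001 0 0;0 0 .002 0 0;0 0 .002 0 0'>/dev/null; python3 feel.py 50; python3 -m handwheel '0 0 .001 0 0;0 0 .002 0 0;0 0 .002 0 0'>/dev/null; python3 feel.py 50
```

```text
[ 0.68 -0.53 -1.34] [0.5368 0.1502 0.1567]
[ 1.3   0.29 -0.24] [0.5368 0.1503 0.1547]
[-0.2   0.48 -0.61] [0.5368 0.1503 0.1527]
```

```bash
python3 -m handwheel '0 0 .003 0 0;0 0 .006 0 0;0 0 .009 0 0;0 0 .012 0 0;0 0 .012 0 0'>/dev/null; python3 feel.py 50;python3 -m handwheel '0 0 .002 0 0;0 0 .004 0 0;0 0 .006 0 0;0 0 .008 0 0;0 0 .008 0 0'>/dev/null; python3 feel.py 50; python3 -m handwheel '0 0 .001 0 0;0 0 .003 0 0;0 0 .003 0 0;0 0 .003 0 0'>/dev/null; python3 feel.py 50
```

```text
[ 0.96  0.61 -0.85] [0.5368 0.1504 0.1402]
[ 1.32  1.12 -0.88] [0.537  0.1504 0.1326]
[1.95 2.29 0.07] [0.537  0.1504 0.1298]
```

```bash
sed 's/f\[0\]<-float/f[2]>float/' feel.py > feelz.py
python3 -m handwheel '0 0 .001 0 0;0 0 .002 0 0;0 0 .002 0 0'>/dev/null; python3 feelz.py 3 &&
python3 -m handwheel '0 0 .001 0 0;0 0 .001 0 0'>/dev/null && python3 feelz.py 3 && 
python3 -m handwheel '0 0 .001 0 0;0 0 .001 0 0'>/dev/null && python3 feelz.py 3 && 
python3 -m handwheel '0 0 .001 0 0;0 0 .001 0 0'>/dev/null && python3 feelz.py 3 && 
python3 -m handwheel '0 0 .001 0 0;0 0 .001 0 0'>/dev/null && python3 feelz.py 3 && 
python3 -m handwheel '0 0 .001 0 0;0 0 .001 0 0'>/dev/null && python3 feelz.py 3
```

```text
[1.9  2.05 0.64] [0.5371 0.1504 0.1279]
[1.8  2.41 1.96] [0.5371 0.1504 0.127 ]
[2.41 2.01 0.93] [0.5371 0.1505 0.126 ]
[2.94 1.85 1.58] [0.5371 0.1505 0.125 ]
[2.42 1.78 3.24] [0.5372 0.1505 0.1245]
```

```bash
python3 -m handwheel '0 0 .0007 0 0;0 0 .0007 0 0;0 0 .0007 0 0'>/dev/null; python3 feelz.py 3; python3 -m handwheel '0 0 0 0 .027;0 0 0 0 .03;0 0 0 0 .036;0 0 0 0 .036;0 0 0 0 .036'; python3 -m handwheel '0 0 -.01 0 .036;0 0 -.03 0 .036;0 0 -.06 0 .036;0 0 -.1 0 .036;0 0 -.14 0 .036;0 0 -.17 0 .036;0 -.04 -.17 0 .036;0 -.08 -.17 0 .036'; python3 -m handwheel '0 -.04 0 0 .036;0 -.08 0 0 .036;0 -.12 0 0 .036;0 -.16 0 0 .036;0 -.18 0 0 .036;0 -.2 0 0 .036;0 -.2 0 0 .036;0 -.2 0 0 .036'>/dev/null
python3 - <<'E'
from h import *
t=read_camera("top")["color"];s=read_camera("scene")["color"];I=cv2.INTER_CUBIC
cv2.imwrite("pics/f.png",np.vstack([cv2.resize(t[135:255,150:270],(560,560),interpolation=I)[:560][:, :],]) if 0 else np.hstack([cv2.resize(t[135:245,155:245],(400,489),interpolation=I),cv2.resize(s[120:230,265:355],(400,489),interpolation=I)]))
E
```

```text
[1.11 1.78 6.86] [0.5374 0.1505 0.1243]
time_s: 20.98
tool_pos: [0.5361, 0.1496, 0.1224]
tool_rot: [-179.9, -0.1, 174.6]
force: [0.4, 0.2, 0.7]
grip_width: 0.0352
grasp_force: 0.0
time_s: 21.65
tool_pos: [0.5301, 0.0724, 0.2965]
tool_rot: [179.9, 0.3, 174.9]
force: [1.0, -2.0, -0.6]
grip_width: 0.0362
grasp_force: 0.0
```

View pics/f.png

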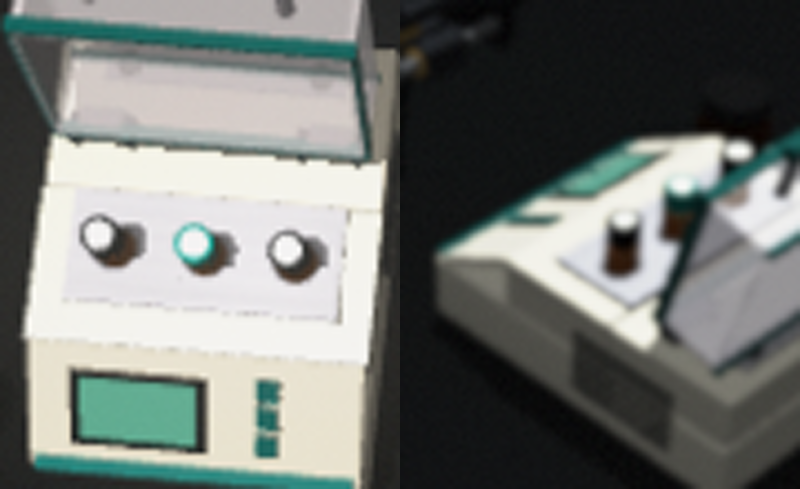

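The teal cap sits at crop (195,243), in line and level with its neighbours. The cover is still back on its stop, and the arm is clear.

```bash
python3 -c "
from cell import env
print(env.sign_off())"
```

```text
the job is handed in; nothing more can be done
None
```

The cover is open on its rubber stop, reached with about 4 N of push at the bar, and the teal-capped vial is fully home in the middle well; the job was handed in at about 22 s, and no verdict was shown.

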